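# Lock the texture roller into its bench holder

## Robot

A 6-joint arm with a two-finger parallel gripper is mounted at the origin on the work surface. World frame = base frame: x ahead of the robot, y to its left, z up, the work surface at z = 0. Lengths are in m, angles in rad, forces in N, time in s.
With the tool pointing down it reaches from about 0.275 to 1 m from the base axis. Payload 8.4 kg.
Tool frame: the origin (TCP) lies on the centre line of the jaws, within the pads' length; the fingertips stand 17 mm ahead of it and the grasp point (between the pads) lies 2 mm behind it (bot.tcp_to_tips is the z of the fingertips in the tool frame, in m); z points along the fingers, y is the line along which they close (so a half turn about z gives the same grasp; the last joint's range is limited). The gripper opens to 85 mm and grips with 20 to 120 N. Pads are 22 mm wide; open, the fingers measure 114 mm over their backs; the gripper's body (76 mm by 85 mm) begins 54 mm behind the grasp point. The pads swing forward as they close: fully open they stand 13 mm farther back than shut.
Start: joints at [-1.175, 0.353, 1.633, -0, 1.155, -0.002], TCP at [0.242, -0.576, 0.248] pointing down, gripper open.
Joint ranges: [-2.63, 2.63], [-0.92, 2.1], [0.06, 2.66], [-1.3, 4.44], [0, 2.69], [-3.02, 3.02]. Speed limits (rad/s): [2.22, 2.22, 2.79, 3.14, 3.14, 3.14].

## Interface

Orientations are given as a unit quaternion [x, y, z, w].
In Python, from workcell import bot, hand, kinematics, get_obs, vision, hand_in gives the robot as it stands. The module is installed in compiled form; this text tells all that it offers. Calls block until the motion is done:
- bot.reach(position, orientation): joint-space move of the TCP to a pose.
- bot.servo_line(position, ori=None, velocity=0.15): straight line of the TCP; ori=None keeps the orientation; velocity is the mean speed in m/s.
- bot.goto_joints(angles): joint-space move.
- hand.move_gripper(opening, strength=None): finger opening in m; strength is the grip in N (None keeps the last); returns when the fingers have stopped.
- bot.dwell(seconds).
- kinematics.solve_ik(position, orientation): joint angles nearest the present ones, or None.
- get_obs(): the state.
- vision.read_camera(name): name is "side" or "top" or "wrist"; returns a dict with "frame" (480x640x3 uint8, red, green, blue), "intrinsics" (3x3 intrinsics, pixels), "view" (4x4, takes a point from world to camera coordinates). Camera axes: x right, y down, z forward; pixel columns grow to the right and rows downward; lengths in m; the calibration is good to about 2 mm. A picture is of the moment at which its call begins. There is no depth.
A pose or a line that the arm cannot do raises bot.IKError and nothing moves.
- hand_in(): hands the job in; it is judged then, once.
The state is a dict: "time_s": time; "joint_pos": joint angles; "joint_vel": joint speeds; "joint_efforts": joint torques, N m; "position": TCP position; "orientation": TCP orientation; "wrist_force": force on the tool from outside, world axes, zero at the start; "ft_torque": the same for the moment, N m; "gripper_width": finger opening in m; "grip_force": force on a finger pad.
Only numpy, scipy, OpenCV 4.12 (cv2) and the standard library are available. Lean on these libraries where they do the work, as an engineer would, in place of code of your own. Each camera call takes 0.05 s, during which the arm holds its last target. There are 200 camera calls.

## Task

Pull the black knob of the roller holder out until it clicks and stays, then take the wooden texture roller from its wooden rest and lay it, without dropping it, into the two open saddles of the holder. Then push the knob fully home again so that the bolt locks the roller in, let go, and leave the other things on the bench undisturbed.

Things in the scene. Friction and masses are not known exactly. Their poses are not given: they have to be found in the camera images.
- holder: grey steel holder, fixed: base plate 110 (x) x 240 (y) x 10 high; upright cheeks at y = -85 and +85, each 16 thick along y, 62 along x, top at z = 78. Each has a slot 26 wide (x = -13 to 13), open at the top, with a V bottom that centres a roller's journal. Open between the cheeks (154 clear). Origin: centre of underside, on the bench; y along the roller's axis, z up; the knob is on the -x side.
- seat (a point): point where the middle of the roller's axis lies when it is seated: 48 above the holder's origin, same axes as the holder. The roller may lie up to 5 off along y.
- knob (a point): centre of the round black knob on the locking bolt; moves with it; axes as the holder's. Knob: horizontal cylinder 28 in diameter, 26 long along x, axis at z = 64.5; centre at x = -57, y = +85 of the holder when home, x = -91 when out. A fixed bush 20 in diameter ends at x = -40. The bolt, 10 in diameter, crosses the slot of the +y cheek, its underside 2.5 above a seated journal.
- bolt (a joint): travel of knob and bolt in m: 0 is home (bolt across the slot, which is blocked), 0.034 is fully out, towards the holder's -x (slot clear). Straight slide. A spring detent holds it at both ends: it resists with up to about 8 N over the first half of the travel, and past 0.017 it is drawn on to the other end and stays there; the same both ways.
- roller: texture roller, 0.2 to 0.45 kg: pale wooden barrel 48 in diameter and 144 long with dark bands, and at both ends a steel journal 18 in diameter and 28 long (200 overall). Same both ends. Origin: middle of its axis; its y runs along the axis. It starts lying in the rest.
- rest: light wooden storage rest, fixed: board 90 (x) x 210 (y) x 12 high with two V blocks at y = -85 and +85 (14 thick, up to about 50 high) that carry the roller's journals, so that its axis lies 44.6 above the bench along the rest's y. Origin: centre of the underside.
- teapot: bystander: brown unfired lidded teapot, 84 high, body 94 across, spout to its +y; origin centre of underside
- bowl: bystander: white water bowl, 100 across, 50 high; origin centre of underside
- clay: bystander: dark block of clay, 110 x 80 x 55 high; origin centre of underside
- knife: bystander: flat bamboo knife lying on the table, 150 x 14 x 6 thick, long along its x; origin centre of underside
- paddle: bystander: wooden clay paddle lying flat, 14 thick, blade 120 x 60 to its +x and handle 22 wide to its -x, from -100 to +110 along x; origin on its underside
- rib: bystander: round bamboo disc lying flat, 90 across, 6 thick; origin centre of underside
- cup: bystander: red-brown open cup, 68 across the rim, 60 high; origin centre of underside
Mind the look-alikes: they are no part of the job. Leave any blue or yellow look-alike of the roller alone.

How it is judged:
On the way, in this order (a step that is already met when the one before it is completed fails the run):
1. the knob is pulled out to its detent (value of joint bolt above 0.029 m), for 0.2 s.
2. the roller lies in both saddles while the bolt is still out (horizontal distance between roller and seat below 0.01 m and x of roller in the frame of seat between -0.004 and 0.004 m and z of roller in the frame of seat between -0.004 and 0.003 m and angle between the y axis of roller and the y axis of holder, either way round below 0.04 rad and value of joint bolt above 0.026 m), for 0.2 s.
At the end, for the whole second after the job is handed in: The bolt is home (travel under 4 mm) with the roller at rest in both saddles: its middle within 4 mm across, 10 mm along and 3 mm above (4 mm below) of the seat, its axis within 0.04 rad of the holder's y (horizontal distance between roller and seat below 0.01 m and x of roller in the frame of seat between -0.004 and 0.004 m and z of roller in the frame of seat between -0.004 and 0.003 m and angle between the y axis of roller and the y axis of holder, either way round below 0.04 rad and value of joint bolt below 0.004 m and linear speed of roller below 0.02 m/s); the robot touches nothing.
It fails at once if the roller was dropped (over 0.5 m/s while no finger holds it) (linear speed of roller above 0.5 m/s and contact force between the fingers and roller below 0.1 N).
It fails at once if a bystander was moved more than 30 mm (distance of any of teapot, bowl, clay, knife, paddle, rib, cup from where it was at the start of the episode above 0.03 m).
It also fails if it takes over 61 s, if anything falls off the work surface, if the arm or the gripper's body presses on something with over 40 N, if the wrist force passes 120 N, or if a joint passes its speed limit or range.

## Working session

There is one attempt and no reset: what is moved stays moved. The work goes in short steps, each a Python script; the robot and the scene stay as the last script left them, time stands still between calls to the robot, and variables do not carry over. Pictures are saved under pics/ and viewed, at most 10 in all, crops included, and the job is handed in when it is done.

```bash
mkdir -p pics; ls
python3 - <<'E'
from workcell import bot, hand, kinematics, get_obs, vision
import cv2,numpy as np
np.set_printoptions(precision=4,suppress=True)
for n in("top","side"):
    c=vision.read_camera(n); cv2.imwrite(f"pics/{n}0.png",c["frame"][:,:,::-1]); print(n,c["intrinsics"],c["view"])
    np.savez(f"{n}.npz",**c)
print(get_obs())
E
```

```text
pics
top [[451.4954   0.     309.2124]
 [  0.     451.4954 237.4718]
 [  0.       0.       1.    ]] [[-0.0183 -0.9998 -0.0027 -0.0421]
 [-0.9836  0.0185 -0.1792  0.549 ]
 [ 0.1793 -0.0006 -0.9838  1.0292]
 [ 0.      0.      0.      1.    ]]
side [[500.045    0.     322.5658]
 [  0.     500.045  227.0408]
 [  0.       0.       1.    ]] [[-0.9988 -0.0467 -0.0145  0.5525]
 [-0.0158  0.5875 -0.8091  0.1124]
 [ 0.0463 -0.8079 -0.5875  1.2118]
 [ 0.      0.      0.      1.    ]]
{'time_s': 0.1, 'joint_pos': array([-1.1754,  0.3536,  1.6341, -0.    ,  1.1552, -0.0024]), 'joint_vel': array([-0.0005, -0.0014, -0.0017, -0.0028, -0.0017,  0.0002]), 'joint_efforts': array([ -0.0015, -60.6361, -34.282 ,  -0.    ,   0.0041,  -0.    ]), 'position': array([ 0.2419, -0.5758,  0.2476]), 'orientation': array([ 0.9803,  0.1976, -0.0001, -0.0006]), 'wrist_force': array([-0.2243,  0.7365,  0.3373]), 'ft_torque': array([-0.0634, -0.0348,  0.0036]), 'grip_force': 0.0, 'gripper_width': 0.08537748792211954}
```

View pics/top0.png

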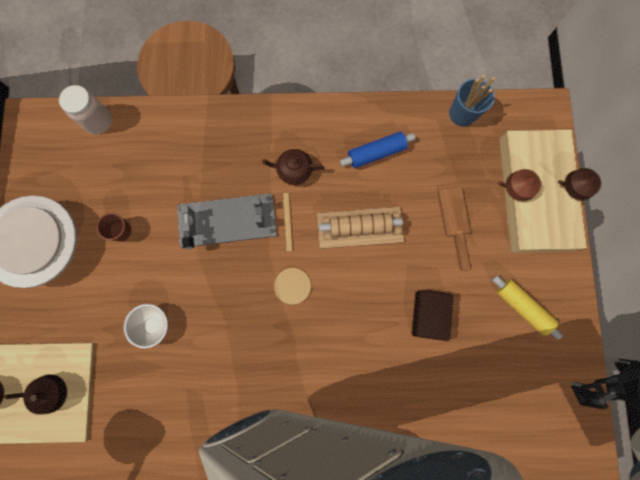

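View pics/side0.png

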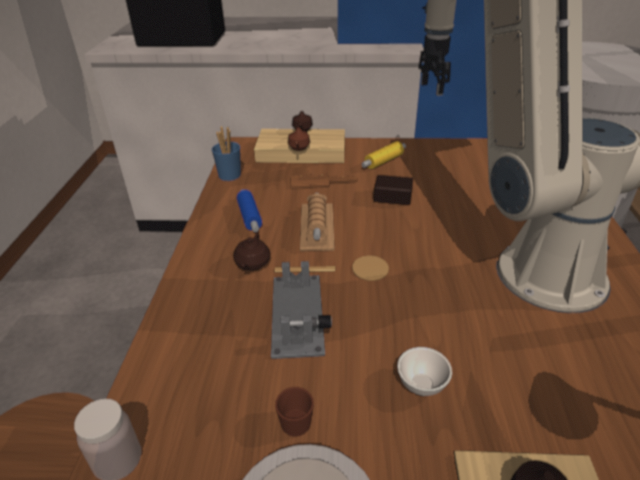

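The top view has the holder at about (228,220) with its knob at (188,241), and the roller in its rest at (360,227). The knife lies between them at (288,222), the teapot is at (294,167) and the rib at (293,286). I'll enlarge both views for corners.

Run:
```python
import cv2,numpy as np
t=np.load("top.npz")["frame"][:,:,::-1]; s=np.load("side.npz")["frame"][:,:,::-1]
a=cv2.resize(t[185:260,170:420],None,fx=3.2,fy=3.2,interpolation=cv2.INTER_CUBIC)
b=cv2.resize(s[255:365,260:340],None,fx=3.2,fy=3.2,interpolation=cv2.INTER_CUBIC)
c=cv2.resize(s[185:255,290:345],None,fx=3.2,fy=3.2,interpolation=cv2.INTER_CUBIC)
im=np.zeros((600,800,3),np.uint8); im[:240]=a; im[245:245+352,:256]=b; im[245:245+224,300:476]=c
cv2.imwrite("pics/crop.png",im)
```

```text
(no output)
```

View pics/crop.png

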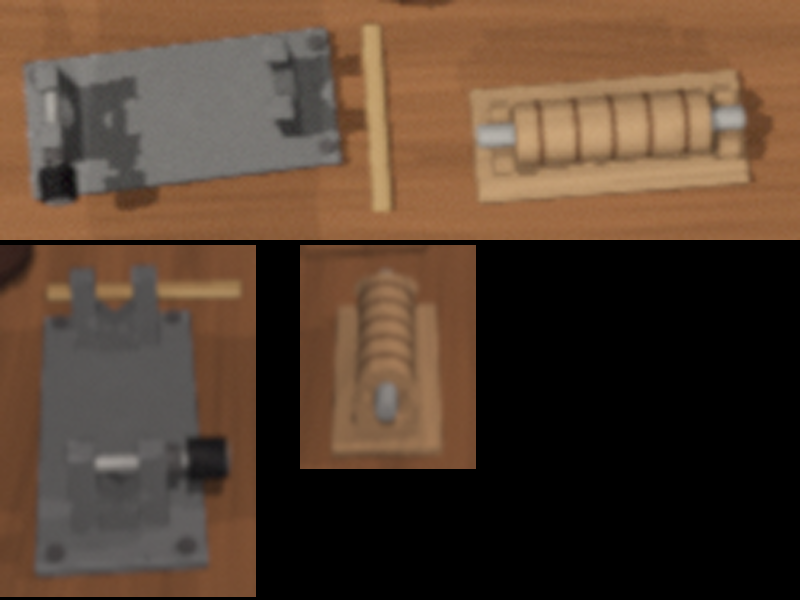

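The crop shows the holder's plate and its knob (home) sharply, and the rest with the roller. I'll fit the two poses from both views.

Run:
```python
import numpy as np
from scipy.optimize import least_squares
C={n:np.load(n+".npz") for n in("top","side")}
def proj(n,p):
    K,V=C[n]["intrinsics"],C[n]["view"]; q=K@(V[:3,:3]@p+V[:3,3]); return q[:2]/q[2]
T=lambda u,v:("top",np.array([u/3.2+170,v/3.2+185])-.3)
S=lambda u,v:("side",np.array([u/3.2+260,(v-245)/3.2+255])-.3)
R=lambda u,v:("side",np.array([(u-300)/3.2+290,(v-245)/3.2+185])-.3)
H=[(( .055, .12,.01),T(26,62)),((.055,-.12,.01),T(328,28)),((-.055,-.12,.01),T(341,163)),((-.055,.12,.01),T(35,199)),
 ((.055,-.12,.01),S(46,318)),((-.055,-.12,.01),S(190,312)),((-.055,.12,.01),S(208,566)),((.055,.12,.01),S(37,574)),
 ((-.057,.085,.0645),T(58,183)),((-.057,.085,.0645),S(207,458))]
B=[((.045,.105,.012),T(472,90)),((.045,-.105,.012),T(738,70)),((-.045,-.105,.012),T(748,182)),((-.045,.105,.012),T(480,202)),
 ((.045,.105,.012),R(332,446)),((-.045,.105,.012),R(441,446))]
for nm,L,z in(("holder",H,None),("rest",B,None)):
    def f(p):
        c,s=np.cos(p[2]),np.sin(p[2])
        return np.concatenate([proj(n,np.array([p[0]+c*a[0]-s*a[1],p[1]+s*a[0]+c*a[1],a[2]]))-uv for a,(n,uv) in L])
    r=least_squares(f,[.45,.0,0]); print(nm,r.x.round(4)); print(r.fun.reshape(-1,2).round(1).tolist())
# roller ends at z=.0446
def back(uv,z):
    K,V=C["top"]["intrinsics"],C["top"]["view"]; d=V[:3,:3].T@np.linalg.solve(K,[*uv,1]); o=-V[:3,:3].T@V[:3,3]
    return (o+d*(z-o[2])/d[2]).round(4)
for p in((477,135),(746,118)): print(back(T(*p)[1],.0446))
for n,p in dict(knife0=(371,27),knife1=(382,210)).items(): print(n,back(T(*p)[1],.006))
for n,p in dict(teapot=(294,167),rib=(293,286)).items(): print(n,back(p,.03))
```

```text
holder [0.603  0.1559 0.0987]
[[-1.8, 0.4], [-1.2, 0.2], [-0.7, 0.6], [-1.7, 0.5], [-0.7, -1.3], [-0.0, -1.5], [-0.2, -2.3], [-1.2, -2.1], [-0.6, 1.0], [-0.2, -0.2]]
rest [ 0.5784 -0.1787  0.057 ]
[[-0.9, -0.1], [-0.3, -0.0], [0.6, 0.3], [-0.5, 0.4], [-0.7, -0.7], [0.1, -1.3]]
[ 0.5745 -0.0758  0.0446]
[ 0.5837 -0.279   0.0446]
knife0 [0.6713 0.0053 0.006 ]
knife1 [ 0.5246 -0.0019  0.006 ]
teapot [ 0.7318 -0.0175  0.03  ]
rib [ 0.4347 -0.0115  0.03  ]
```

The holder fits at (0.603, 0.156) with yaw 0.099 and the roller at (0.579, -0.178) with yaw about 0.05. Next are close wrist views above both.

```bash
cat > h.py <<'E'
from workcell import bot, hand, kinematics, get_obs, vision, hand_in
import numpy as np, cv2
from scipy.spatial.transform import Rotation as Ro
np.set_printoptions(precision=4,suppress=True)
def down(yaw):  # tool x along direction yaw, tool z down
    return (Ro.from_euler("z",yaw)*Ro.from_quat([1,0,0,0])).as_quat()
def st(t=""):
    o=get_obs(); print(t,round(o["time_s"],2),o["position"],"F",o["wrist_force"],"w",round(o["gripper_width"],4),"g",round(o["grip_force"],1))
E
python3 - <<'E'
from h import *
for n,p,yaw in(("roller",(.578,-.178,.27),.053),("holder",(.595,.156,.27),.0987)):
    c=[(kinematics.solve_ik(p,down(yaw+k)),k) for k in(np.pi/2,-np.pi/2,0,np.pi)]
    print([(k,q[5] if q is not None else None) for q,k in c])
    q=min((q for q,k in c[:2] if q is not None),key=lambda q:abs(q[5])) if n=="roller" else c[2][0]
    bot.goto_joints(q); st(n); bot.dwell(.15)
    c=vision.read_camera("wrist"); np.savez("w"+n,**c); cv2.imwrite(f"pics/w{n}.png",c["frame"][:,:,::-1])
E
```

```text
[(1.5707963267948966, np.float64(-0.35422227537877493)), (-1.5707963267948966, np.float64(2.787370378211018)), (0, np.float64(1.2165740514161216)), (3.141592653589793, np.float64(-1.9250186021736713))]
roller 1.99 [ 0.5777 -0.1789  0.27  ] F [-0.0048 -0.0961 -0.3385] w 0.0857 g 0.0
[(1.5707963267948966, np.float64(0.15527490752224304)), (-1.5707963267948966, np.float64(-2.98631774606755)), (0, np.float64(1.72607123431714)), (3.141592653589793, np.float64(-1.415521419272653))]
holder 4.0 [0.5951 0.1556 0.27  ] F [-0.1295 -0.4439  0.2613] w 0.0855 g 0.0
```

View pics/wroller.png

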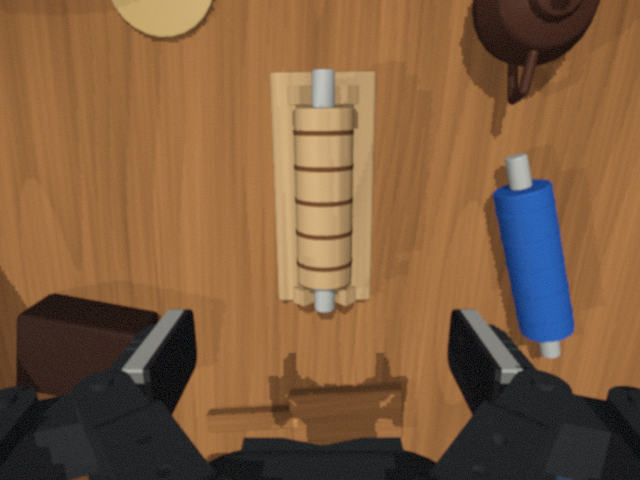

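View pics/wholder.png

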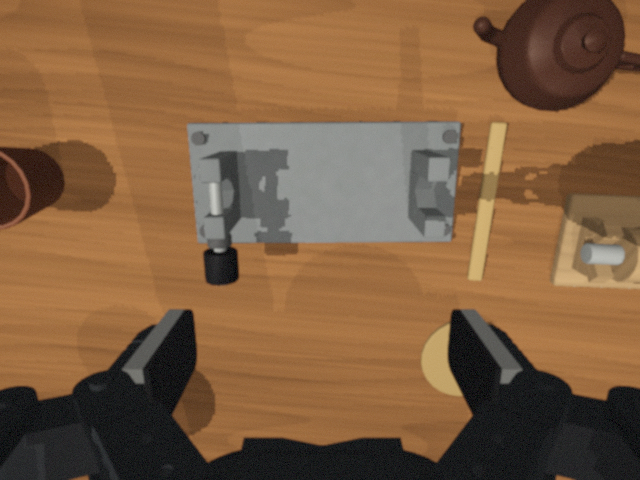

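The wrist views put the roller's journal ends at (323,70) and (325,311). The holder's plate corners are (188,124), (461,122), (452,242) and (199,243), with the knob at (221,266). I'll refit from these.

Run:
```python
import numpy as np
from scipy.optimize import least_squares
for nm,L in(("holder",[((.055,.12,.01),(188,124)),((.055,-.12,.01),(461,122)),((-.055,-.12,.01),(452,242)),((-.055,.12,.01),(199,243)),((-.057,.085,.0645),(221,266))]),
 ("roller",[((-.045,.105,.012),(271,72)),((.045,.105,.012),(375,71)),((.045,-.105,.012),(369,299)),((-.045,-.105,.012),(279,300)),((0,.1,.0536),(323,70)),((0,-.1,.0446),(325,311))])):
    C=np.load("w"+nm+".npz"); K,V=C["intrinsics"],C["view"]
    def f(p):
        c,s=np.cos(p[2]),np.sin(p[2]); o=[]
        for a,uv in L:
            q=K@(V[:3,:3]@np.array([p[0]+c*a[0]-s*a[1],p[1]+s*a[0]+c*a[1],a[2]])+V[:3,3]); o+=list(q[:2]/q[2]-uv)
        return np.array(o)
    r=least_squares(f,[.58,0,0]); print(nm,r.x.round(4),r.fun.reshape(-1,2).round(1).tolist())
    print((-V[:3,:3].T@V[:3,3]).round(3))
```

```text
holder [0.6044 0.1535 0.104 ] [[-1.4, -0.6], [1.4, -0.3], [0.2, 0.6], [-1.3, 1.1], [1.0, -0.2]]
[0.667 0.162 0.395]
roller [ 0.58   -0.1781  0.0584] [[-1.8, -1.5], [1.6, -1.4], [1.5, 1.1], [-0.8, 0.7], [0.0, 1.9], [-0.5, -0.5]]
[ 0.575 -0.108  0.395]
```

```bash
cat >> h.py <<'E'
HX,HY,HT=.6038,.1547,.102
def W(x,y,z): c,s=np.cos(HT),np.sin(HT); return [HX+c*x-s*y,HY+s*x+c*y,z]
E
python3 - <<'E'
from h import *
bot.reach(W(-.058,.085,.15),down(HT)); bot.servo_line(W(-.058,.085,.063),velocity=.12); st("down")
hand.move_gripper(.02,40); st("grip")
bot.servo_line(W(-.058-.034,.085,.063),velocity=.04); st("pulled")
hand.move_gripper(.06); bot.dwell(.2); st("open")
c=vision.read_camera("wrist"); cv2.imwrite("pics/p1.png",c["frame"][:,:,::-1]); np.savez("wp1",**c)
E
```

```text
down 5.74 [0.5381 0.2335 0.0637] F [-0.3839  1.1662 -0.5189] w 0.0851 g 0.0
grip 6.31 [0.5376 0.2332 0.0634] F [-1.5087 -2.9199  7.0065] w 0.0266 g 39.0
pulled 7.31 [0.5037 0.2296 0.0634] F [ 0.3555 -4.2981  9.2996] w 0.0267 g 40.1
open 7.92 [0.5036 0.2299 0.0629] F [-0.0604 -0.3184  0.1371] w 0.0598 g 0.0
```

View pics/p1.png

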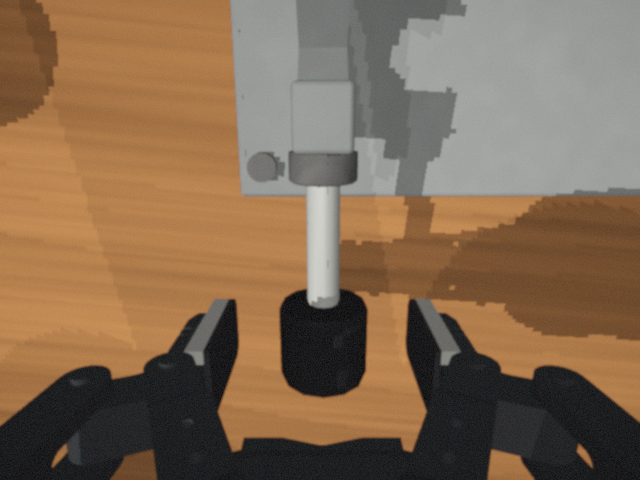

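The knob stands clearly out, centred between the fingers (323,340), with the bolt rod visible. Next I'll check the holder x from the plate edge (row 194, corner at 243), then grasp the roller.

Run:
```python
from h import *
C=np.load("wp1.npz"); K,V=C["intrinsics"],C["view"]; o=-V[:3,:3].T@V[:3,3]
for uv in((243,195),(600,191)):
    d=V[:3,:3].T@np.linalg.solve(K,[*uv,1]); p=o+d*(.01-o[2])/d[2]; e=p-W(0,0,.01); c,s=np.cos(HT),np.sin(HT)
    print(c*e[0]+s*e[1],-s*e[0]+c*e[1])
hand.move_gripper(.085,70)
bot.servo_line(W(-.092,.085,.16),velocity=.25)
q=down(.056+np.pi/2)
bot.reach([.579,-.178,.14],q); bot.servo_line([.579,-.178,.046],velocity=.15); bot.dwell(.1); st("at")
hand.move_gripper(.03,60); st("grip")
bot.servo_line([.579,-.178,.10],velocity=.06); st("up")
bot.servo_line([.579,-.178,.19],velocity=.15); bot.dwell(.2); st("up2")
c=vision.read_camera("wrist"); cv2.imwrite("pics/p2.png",c["frame"][:,:,::-1]); np.savez("wp2",**c)
```

```text
-0.05304495473291031 0.11797360732902455
-0.05140676389455681 -0.03235590816985324
at 11.71 [ 0.5799 -0.1782  0.0472] F [-0.1239 -0.3094  0.4477] w 0.0852 g 0.0
grip 12.15 [ 0.5791 -0.1781  0.0469] F [-2.4115  0.7384  7.0069] w 0.0461 g 60.4
up 13.2 [ 0.5787 -0.1779  0.0996] F [-0.5892 -0.3554 -2.4605] w 0.0464 g 61.8
up2 14.15 [ 0.5783 -0.1778  0.1888] F [ 0.4219 -1.3071 -3.9189] w 0.0462 g 61.9
```

View pics/p2.png

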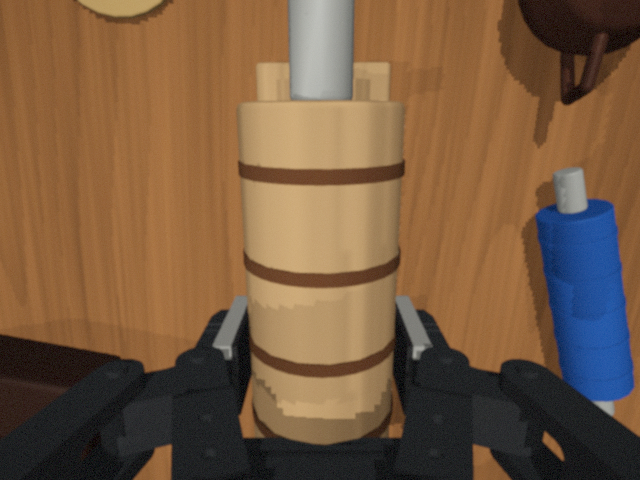

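The roller is held level and square, with the barrel's end at row 100. I'll carry it above the saddles and look at journal against slot from wrist and side.

Run:
```python
from h import *
C=np.load("wp2.npz"); K,V=C["intrinsics"],C["view"]; o=-V[:3,:3].T@V[:3,3]
d=V[:3,:3].T@np.linalg.solve(K,[321,101,1]); p=o+d*(.1888-.0023+.024-o[2])/d[2]
a=.056; dy=(-np.sin(a)*(p[0]-.5783)+np.cos(a)*(p[1]+.1778))-.072; print("roller y in hand",dy)
X,Y,T=.6045,.1545,.105
bot.reach([X+np.sin(T)*dy,Y-np.cos(T)*dy,.19],down(T+np.pi/2)); bot.servo_line([X+np.sin(T)*dy,Y-np.cos(T)*dy,.115],velocity=.15); bot.dwell(.3); st("hover")
w=vision.read_camera("wrist"); s=vision.read_camera("side"); np.savez("wp3",**w); np.savez("sp3",**s)
im=np.zeros((600,800,3),np.uint8); im[:480,:400]=w["frame"][:,130:530,::-1]
im[:600,400:]=cv2.resize(s["frame"][240:360,260:340,::-1],(400,600),interpolation=cv2.INTER_CUBIC)
cv2.imwrite("pics/p3.png",im)
```

```text
roller y in hand 0.0017494761922101365
hover 16.41 [0.6052 0.1529 0.1159] F [-0.1221  0.6847 -3.3367] w 0.0464 g 61.9
```

View pics/p3.png

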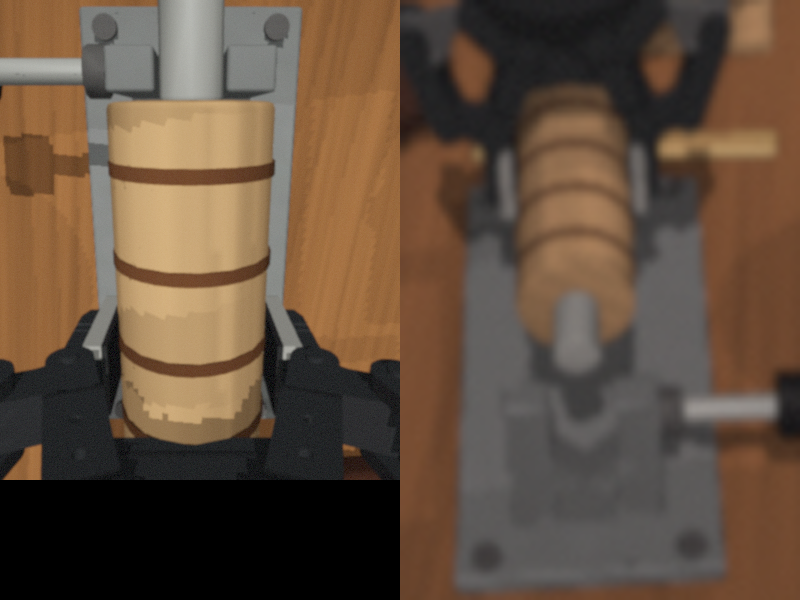

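Wrist view: the journal centre (x≈191) coincides with the slot centre between the cheek blocks (155 and 228), and the plate edges are square to the image. In the side view the journal heads into the slot. Next I'll check the spacing along y, using the plate end at row 8 and the cheek's inner top edge at row 92.

Run:
```python
from h import *
C=np.load("wp3.npz"); K,V=C["intrinsics"],C["view"]; o=-V[:3,:3].T@V[:3,3]
P=get_obs()["position"]; T=.105
for n,u,v,z in(("plateL",210,9,.01),("plateR",431,8,.01),("cheekL",262,92,.078),("cheekR",380,92,.078),("slotL",285,70,.078),("slotR",358,70,.078),("cheekfar",262,45,.078),("barrel",321,101,.1376)):
    d=V[:3,:3].T@np.linalg.solve(K,[u,v,1]); p=o+d*(z-o[2])/d[2]; e=p-P
    print(n,np.round([np.cos(T)*e[0]+np.sin(T)*e[1],-np.sin(T)*e[0]+np.cos(T)*e[1]],4))
```

```text
plateL [-0.0533  0.1197]
plateR [0.0543 0.1201]
cheekL [-0.0205  0.0784]
cheekR [0.0222 0.0784]
slotL [-0.012   0.0858]
slotR [0.014  0.0858]
cheekfar [-0.0199  0.094 ]
barrel [0.0009 0.0737]
```

Aligned within about 1 mm in x and y, so I'll lower.

Run:
```python
from h import *
dy=.00175;X,Y,T=.6045,.1545,.105
x,y=X+np.sin(T)*dy,Y-np.cos(T)*dy
for z,v in((.085,.1),(.06,.04),(.053,.03),(.051,.02),(.0495,.02)):
    bot.servo_line([x,y,z],velocity=v); st()
    F=get_obs()["wrist_force"]
    if F[2]>8 or abs(F[:2]).max()>15: break
```

```text
16.96 [0.6043 0.1527 0.0844] F [ 0.0951  0.6517 -3.6705] w 0.0461 g 61.9
 17.73 [0.6048 0.1528 0.06  ] F [ 0.1239  0.4761 -3.7062] w 0.046 g 61.9
 18.12 [0.6045 0.1527 0.0528] F [ 0.3978 -0.2358 -2.2608] w 0.0461 g 61.9
 18.37 [0.6046 0.1528 0.0509] F [-0.922  -0.4439 -2.7034] w 0.0465 g 61.9
 18.62 [0.6048 0.1528 0.0505] F [-3.2016 -1.2297  7.4873] w 0.0462 g 62.9
```

Contact at exactly the expected height. Next: release, retreat and look.

Run:
```python
from h import *
hand.move_gripper(.058); bot.dwell(.1); hand.move_gripper(.08); st("open")
p=get_obs()["position"]; bot.servo_line([p[0],p[1],.16],velocity=.15); st("up"); bot.dwell(.1)
w=vision.read_camera("wrist"); s=vision.read_camera("side")
im=np.zeros((600,800,3),np.uint8); im[:480,:400]=w["frame"][:,130:530,::-1]
im[:600,400:]=cv2.resize(s["frame"][240:360,260:340,::-1],(400,600),interpolation=cv2.INTER_CUBIC)
cv2.imwrite("pics/p4.png",im)
```

```text
open 19.34 [0.6047 0.1527 0.0495] F [ 0.037  -0.0473 -0.4043] w 0.08 g 0.0
up 20.23 [0.604  0.1526 0.1592] F [ 0.4109  0.3541 -0.0265] w 0.0796 g 0.0
```

View pics/p4.png

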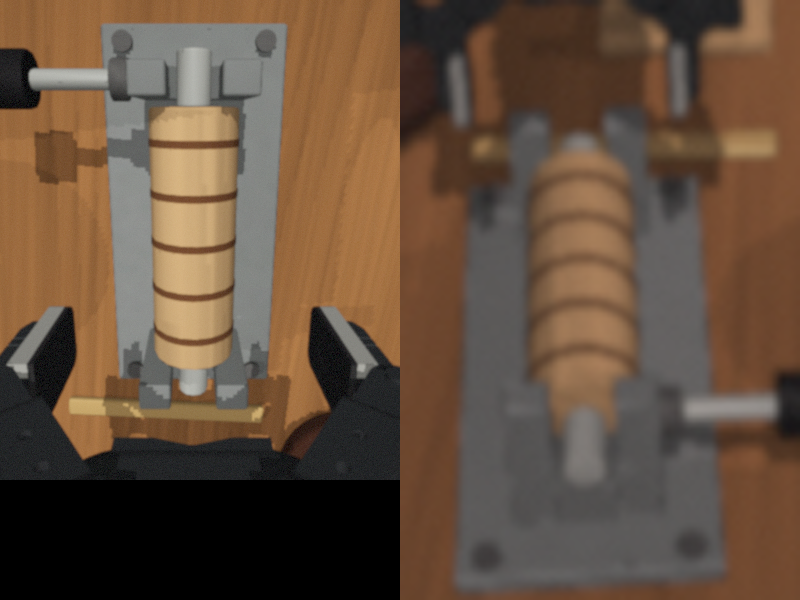

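The roller sits in both saddles with the bolt still out. Next I'll push the knob home.

Run:
```python
from h import *
bot.reach(W(-.092,.085,.15),down(HT)); bot.servo_line(W(-.092,.085,.061),velocity=.12); st("down")
hand.move_gripper(.02,40); st("grip")
bot.servo_line(W(-.060,.085,.061),velocity=.05); st("pushed")
bot.servo_line(W(-.0565,.085,.061),velocity=.02); st("home")
hand.move_gripper(.07); bot.dwell(.2); st("open")
bot.servo_line(W(-.0565,.085,.16),velocity=.15); bot.servo_line(W(-.12,.06,.27),velocity=.25); st("clear"); bot.dwell(.2)
w=vision.read_camera("wrist"); s=vision.read_camera("side")
im=np.zeros((480,800,3),np.uint8); im[:,:400]=cv2.resize(w["frame"][:,:,::-1],(400,300))[:0] if 0 else 0
im[:300,:400]=cv2.resize(w["frame"][:,:,::-1],(400,300),interpolation=cv2.INTER_AREA)
im[:,400:]=cv2.resize(s["frame"][240:360,250:350,::-1],(400,480),interpolation=cv2.INTER_CUBIC)
cv2.imwrite("pics/p5.png",im)
```

```text
down 22.87 [0.5041 0.2301 0.0615] F [-0.7164 -0.5481  0.3614] w 0.0801 g 0.0
grip 23.39 [0.5038 0.2296 0.0615] F [-0.5757 -2.7295  6.1851] w 0.0266 g 38.9
pushed 24.18 [0.5373 0.2332 0.0616] F [ 4.103  -3.1882  1.0383] w 0.0266 g 39.4
home 24.51 [0.5378 0.2331 0.0614] F [-6.4251 -2.8392 11.0266] w 0.0266 g 40.4
open 25.2 [0.5389 0.2335 0.061 ] F [-0.3542 -0.0056  0.4052] w 0.07 g 0.0
clear 26.68 [0.4783 0.2022 0.2689] F [ 0.5811 -0.038  -1.3318] w 0.0698 g 0.0
```

View pics/p5.png

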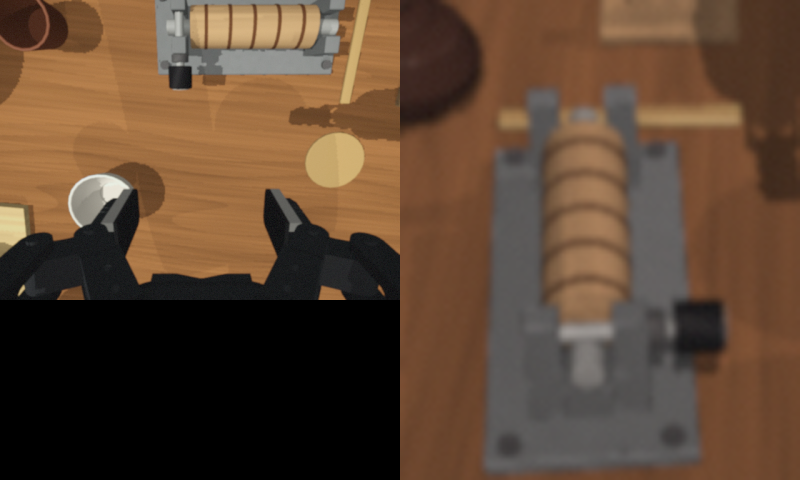

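The knob is back against the bush at the home position, the bolt crosses above the journal, and the gripper is clear.

```bash
python3 -c "
from h import *
print(hand_in())"
```

```text
the job is handed in; nothing more can be done
None
```

The job is handed in at about 27 s on the robot's clock: in the last images the roller lies in both saddles with the bolt pushed home over its journal, the gripper is clear, and the bystanders in view look undisturbed. The hand-in returned no verdict.

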